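# Fill the cup warmer and hold its starter knob pressed

## Robot

A 6-joint arm with a two-finger parallel gripper is mounted at the origin on the work surface. World frame = base frame: x ahead of the robot, y to its left, z up, the work surface at z = 0. Lengths are in m, angles in degrees, forces in N, time in s.
With the tool pointing down it reaches from about 0.4 to 0.825 m from the base axis. Payload 7 kg.
Tool frame: the origin (TCP) lies at the very end of the fingers, on their centre line; the grasp point (between the pads) lies 19 mm behind it (grasp_offset is the x of the grasp point in the tool frame, in m); x points along the fingers, y is the direction in which the jaws open and shut, and the axes are right-handed (so a half turn about x gives the same grasp; the last joint's range is limited). The gripper opens to 88 mm and grips with 3 to 60 N. Pads are 19 mm wide; open, the fingers measure 130 mm over their backs; the gripper's body (78 mm by 193 mm) begins 47 mm behind the grasp point.
Start: joints at [16.507, 20.546, 0.682, 0, -70.136, -16.507], TCP at [0.675, -0, 0.227] pointing down, gripper open.
Joint ranges: [-176.03, 176.03], [-82.01, 121.73], [-58.28, 71.71], [-173.87, 95.51], [-174.79, -0.11], [-173.66, 173.66]. Speed limits (degrees/s): [136.94, 136.94, 172.46, 180, 180, 180].

## Interface

Orientations are given as [roll, pitch, yaw] about the fixed x, y, z axes, in that order (R = Rz(yaw) Ry(pitch) Rx(roll)).
In Python, from plant import get_obs, snapshot, close_job, grasp_offset gives the robot as it stands.
- The arm moves only by the tool carry_out, never from a script. Its argument "series" is a list that holds one entry, the list of rows, each a list of 6 numbers: the shift along the tool's x, y, z in mm, then the turn, a rotation vector about the tool's x, y, z in degrees. A call has 1 to 10 rows; each row is the pose to reach, as a shift and turn from the pose commanded when the call began, along the tool's axes at that moment; what a row does not reach only later rows make up. A row lasts 1/8 s, in which the tool goes at most 62.5 mm and 10.7 degrees, less where a joint would pass 70% of its speed; a pose out of reach is approached as far as the arm can. A call with a gripper value outside its range is refused whole. "hand" is the gripper's target within -1 to 1 (shut at 1, half-way at 0, fully open at -1), set as the call begins (left out, the last holds). The fingers move at their own pace and stop on an object; the grip force is fixed at half the most. Time passes only in rows, so rows that repeat a pose let the fingers close. It gives the time, the measured TCP pose, the force and the opening at its end, in the units of the state.
- get_obs(): the state, without advancing time (a new reading comes with each control period).
- snapshot(name): name is "scene" or "side" or "wrist"; returns a dict with "color" (420x560x3 uint8, red, green, blue), "fx", "fy", "cx", "cy" (pixels), "dist_coeffs" ([k1, k2, p1, p2, k3] as OpenCV has them; the pictures are not rectified), "eye" and "attitude" of the camera in the world. Camera axes: x right, y down, z forward; pixel columns grow to the right and rows downward; lengths in m; the calibration is good to about 2 mm. A picture is of the moment at which its call begins. There is no depth.
- close_job(): hands the job in, once; it reports no verdict.
The state is a dict: "clock": time; "joint_pos": joint angles; "qvel": joint speeds; "tau": joint torques, N m; "tool_pos": TCP position; "orientation": TCP orientation; "force": force on the tool from outside, world axes, zero at the start; "moment": the same for the moment, N m; "opening": finger opening in m.
Only numpy, scipy, OpenCV 4.12 (cv2) and the standard library are available. Lean on these libraries where they do the work, as an engineer would, in place of code of your own. Each camera call takes 0.05 s, during which the arm holds its last target.

## Task

Stand the stray blue-rimmed cup upright in the one empty place on the cup warmer, so that the four cups make a neat, evenly spaced row, and let go of it. Then start the warmer: turn the loose control knob so that its keyed hole matches the D-shaped shaft, push it fully home on the shaft and press it down against its spring, to the stop or nearly. Finish with the gripper still on the knob, keeping it pressed down; do not shift the three cups already in the row or the other tea things.

Things in the scene. Friction and masses are not known exactly. Their poses are not given: they have to be found in the camera images.
- stray_cup_mid (a point): the stray cup, standing upright on the black tea tray: white porcelain with a blue rim, round, 50 mm tall, outside diameter 58 mm at the rim, 56 mm at 12 mm above its foot, foot 42 mm, wall 3 mm, 90 g. The point is its centre, 25 mm above its foot; z up along its axis. The tray's top is at world z = 0.050
- empty_place (a point): the empty place in the row on the cup warmer, marked by a white ring 48 mm across on the warmer's dark top plate. The point is the centre of the place, on the plate's top, where the cup's foot stands (world z = 0.045); the axes do not matter
- row_mid (a point): the middle of the row on the cup warmer, a fixed low steel box 110 x 320 mm, 45 mm tall, whose four places lie in a line along this point's y axis at y = -0.12, -0.04, +0.04 and +0.12 m from it (x across the row, away from the robot, z up). The black pod with the shaft joins its -y end, with the shaft's axis at y = -0.205 m
- cup1_mid (a point): a cup already in the row, same as the stray cup; the point is its centre, 25 mm above its foot. To be left where it is (within 8 mm)
- cup2_mid (a point): another cup already in the row, as cup1
- cup3_mid (a point): another cup already in the row, as cup1
- knob_mid (a point): loose black knob upright on the table, hole down, 60 g: round skirt 46 mm across, 19 tall; on it a bar grip 42 mm long (its x), 16 wide (its y), 25 tall; 44 in all. Underneath, centred, a D-hole 14 mm deep: radius 9 mm, flat 4.8 mm from the axis on the +x side, where the red line on the bar's top points. The point is on the axis 22 mm above the underside, z up
- shaft_tip (a point): centre of the top end of the brass-coloured upright D-shaft, z up, at world z = 0.071 unpressed, 26 mm above the black pod: radius 8 mm, flat 4 mm from the axis on its +x side (the red line on the silver ring below points there), top edge bevelled 2 mm. The knob fits when both x axes agree within about 0.12 rad; home, its point is 8 mm above this one
- shaft (a joint): how far the shaft is pressed down, in m: 0 at rest, 0.008 at the stop; the spring takes 4 N to start moving and 12 N at the stop. The shaft and its silver ring (60 mm across, 3 mm tall) turn only stiffly (0.4 N m)
- teapot_mid (a point): white porcelain teapot, about 150 mm over spout and handle, 92 mm tall, on the tray; bystander, the point 45 mm above its foot
- pitcher_mid (a point): stainless pitcher, 66 mm across, 85 mm tall with a handle, on the tray; bystander, the point half-way up
- tong_mid (a point): bamboo tong, 150 mm long, 12 mm thick, lying on the tray along its y; bystander, the point at its centre
- caddy_mid (a point): green tea caddy, 79 mm across, 112 mm tall, standing on the table; bystander, the point half-way up
Not all that is in view belongs to the job. There is more than one size of the part that bears knob_mid; the job needs the largest.

How it is judged (in metres and radians):
On the way, in this order (a step that is already met when the one before it is completed fails the run):
1. the stray cup stands upright in the empty place, released (horizontal distance between stray_cup_mid and empty_place below 0.01 m and height (world z) of stray_cup_mid between 0.0655 and 0.0745 m and angle between stray_cup_mid's own z axis and vertical below 0.1 rad and contact force between the fingers and stray_cup below 0.1 N), for 0.3 s.
2. the knob is home on the D-shaft and pressed down by the gripper (horizontal distance between knob_mid and shaft_tip below 0.003 m and z of knob_mid in the frame of shaft_tip below 0.0105 m and angle between knob_mid's own z axis and vertical below 0.1 rad and angle between the x axis of knob_mid and the x axis of shaft_tip, either way round below 0.3 rad and value of joint shaft above 0.005 m and contact force between the fingers and knob above 2 N), for 0.3 s.
At the end, for the whole second after the job is handed in: For the last second: cup released, upright, within 10 mm of the empty place; knob home on the shaft (axis within 3 mm, point at most 10.5 mm over the tip, flats matched), shaft held down over 5 of 8 mm, fingers bearing on the knob; other cups within 8 mm, tea things 20 mm of start (all of step 1 and all of step 2 and linear speed of stray_cup below 0.02 m/s and distance of each of cup1_mid, cup2_mid, cup3_mid from where it was at the start of the episode below 0.008 m and distance of each of teapot_mid, pitcher_mid, tong_mid, caddy_mid from where it was at the start of the episode below 0.02 m); the arm keeps its last pose, push and grip.
It fails at once if a cup already in the row is shifted by more than 8 mm or tipped (distance of any of cup1_mid, cup2_mid, cup3_mid from where it was at the start of the episode above 0.008 m).
It fails at once if the teapot, pitcher, tong or caddy is shifted by more than 20 mm (distance of any of teapot_mid, pitcher_mid, tong_mid, caddy_mid from where it was at the start of the episode above 0.02 m).
It also fails if it takes over 58 s, if anything falls off the work surface, if the arm or the gripper's body presses on something with over 40 N, if the wrist force passes 120 N, or if a joint passes its speed limit or range.

## Working session

There is one attempt and no reset: what is moved stays moved. The work goes in short steps, Python scripts to look and compute and a tool call to move; the robot and the scene stay as the last step left them, time stands still between calls to the robot, and variables do not carry over. Pictures are saved under pics/ and viewed, and the job is handed in when it is done.

Besides the shell and the picture viewer there is one more tool, called as name(argument=value, ...), one argument or row to a line, values as JSON. carry_out: Moves the arm, as the interface text tells. Its arguments: {"type":"object","properties":{"series":{"type":"array","items":{"type":"array","items":{"type":"array","items":{"type":"number"}}}},"hand":{"type":"number"}},"required":["series"]}

```bash
mkdir -p pics; ls
python3 - <<'E'
from plant import *
import cv2
print(get_obs(),grasp_offset)
for n in ["scene","side","wrist"]:
    s=snapshot(n); cv2.imwrite(f"pics/{n}0.png",s["color"][:,:,::-1])
    print({k:v for k,v in s.items() if k!="color"})
E
```

```text
pics
{'clock': 0.0, 'joint_pos': array([ 1.65057312e+01,  2.05910816e+01,  6.33917644e-01, -1.94651615e-02,
       -7.01350509e+01, -1.65076097e+01]), 'qvel': array([ 0.1009089 , -0.04146191,  0.04722116,  0.04891124, -0.01284737,
        0.20077909]), 'tau': array([-8.00930356e-04, -5.82726967e+01,  2.93058443e+01,  6.99745238e+00,
        6.93249181e-03, -2.06530804e-04]), 'tool_pos': array([ 6.74517700e-01, -4.28981957e-05,  2.25629823e-01]), 'orientation': array([  95.28548109,   89.9059866 , -174.72302649]), 'force': array([-0.1155369 , -0.1672266 ,  0.59602069]), 'moment': array([-0.01443516,  0.01018211,  0.01207852]), 'opening': 0.08743286228747098} -0.0188
{'fx': 509.2811410783416, 'fy': 509.2811410783416, 'cx': 283.1325216985363, 'cy': 216.34112207244124, 'dist_coeffs': array([-0.12853277,  0.        ,  0.        ,  0.        ,  0.        ]), 'eye': array([ 1.38969921, -0.83029253,  1.22079341]), 'attitude': array([-134.28006187,    0.77252419,   46.21724336])}
{'fx': 379.7169683948891, 'fy': 379.7169683948891, 'cx': 278.28810439801885, 'cy': 210.79990180191098, 'dist_coeffs': array([-0.05063784,  0.        ,  0.        ,  0.        ,  0.        ]), 'eye': array([0.44159811, 0.76517008, 0.68095928]), 'attitude': array([-125.6277625 ,    0.66509232, -173.03830621])}
{'fx': 327.38960928214186, 'fy': 327.38960928214186, 'cx': 285.60730212730545, 'cy': 203.50032913554497, 'dist_coeffs': array([0.00077993, 0.        , 0.        , 0.        , 0.        ]), 'eye': array([ 0.67579408, -0.0652469 ,  0.38416317]), 'attitude': array([ 1.65889072e+02, -6.41227263e-02,  1.79968667e+02])}
```

View pics/scene0.png

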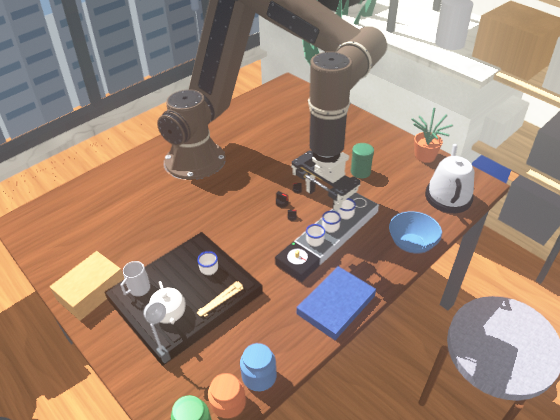

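View pics/side0.png

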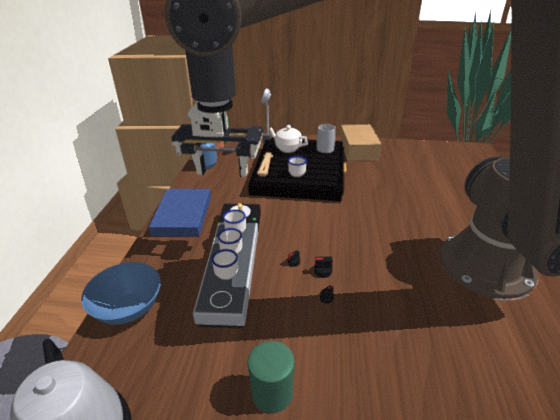

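View pics/wrist0.png

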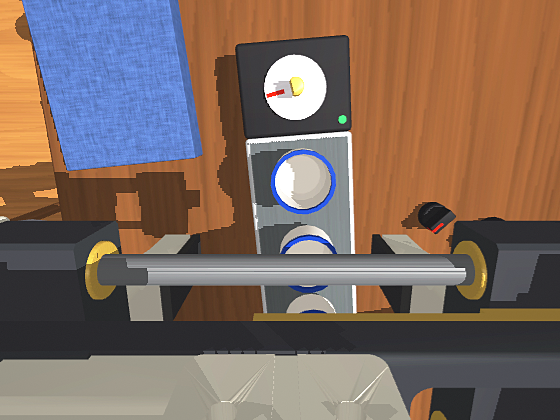

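The pictures show the row with the empty ring at the +y end (side pixel 221,299), the stray cup on the tray (side 297,166) and three knobs (side 294,258; 323,266; 327,293). Next I'll zoom in and measure.

```bash
cat > h.py <<'E'
import numpy as np,cv2
from scipy.spatial.transform import Rotation as R
from plant import *
def cam(s):
    K=np.array([[s["fx"],0,s["cx"]],[0,s["fy"],s["cy"]],[0,0,1]])
    return K,np.array(s["dist_coeffs"]),R.from_euler('xyz',s["attitude"],degrees=True).as_matrix(),np.array(s["eye"])
def ray(s,uv):
    K,d,M,e=cam(s)
    p=cv2.undistortPoints(np.array(uv,float).reshape(-1,1,2),K,d).reshape(-1,2)
    return e,np.c_[p,np.ones(len(p))]@M.T
def onplane(s,uv,z):
    e,r=ray(s,uv); return e+r*((z-e[2])/r[:,2])[:,None]
def proj(s,P):
    K,d,M,e=cam(s); P=(np.array(P,float).reshape(-1,3)-e)@M
    return cv2.projectPoints(P,np.zeros(3),np.zeros(3),K,d)[0].reshape(-1,2)
def tool():
    o=get_obs(); return np.array(o["tool_pos"]),R.from_euler('xyz',o["orientation"],degrees=True).as_matrix()
def crop(s,x0,y0,x1,y1,f,name):
    cv2.imwrite(name,cv2.resize(s["color"][y0:y1,x0:x1,::-1],None,fx=f,fy=f,interpolation=cv2.INTER_CUBIC))
E
python3 - <<'E'
from h import *
s=snapshot("side"); w=snapshot("scene")
crop(s,190,140,350,320,4,"pics/sidec.png"); crop(s,275,240,345,310,8,"pics/sidek.png")
crop(w,190,170,390,290,4,"pics/scenec.png")
# ring & blue rims
def rims(s,z,nm):
    hsv=cv2.cvtColor(s["color"],cv2.COLOR_RGB2HSV)
    m=cv2.inRange(hsv,(112,120,60),(128,255,255))
    n,l,st,c=cv2.connectedComponentsWithStats(m)
    for i in range(1,n):
        if st[i,4]>25:
            ys,xs=np.where(l==i); P=onplane(s,np.c_[xs,ys],z)
            print(nm,st[i],c[i].round(1))
rims(s,.095,"side");rims(w,.095,"scene")
print(proj(s,[[.675,0,.05]]),tool())
E
```

```text
side [288 155  19  10  47] [298.  158.1]
side [ 150  190   60   42 1449] [181.1 209.6]
side [223 210  23  13  64] [232.5 215.8]
side [218 228  22  16  65] [226.8 234.7]
side [212 250  25  17  84] [223.  257.6]
scene [472 156  39  26 445] [492. 168.]
scene [198 251  19  16  57] [206.4 258. ]
scene [351 294  10  20  49] [355.6 302.9]
[[228.80230622 231.56146872]] (array([ 6.74778722e-01, -2.14705206e-05,  2.26105075e-01]), array([[-7.76465598e-04, -9.99999698e-01,  3.18098990e-05],
       [-1.23748751e-04,  3.19059950e-05,  9.99999992e-01],
       [-9.99999691e-01,  7.76461655e-04, -1.23773487e-04]]))
```

View pics/sidec.png

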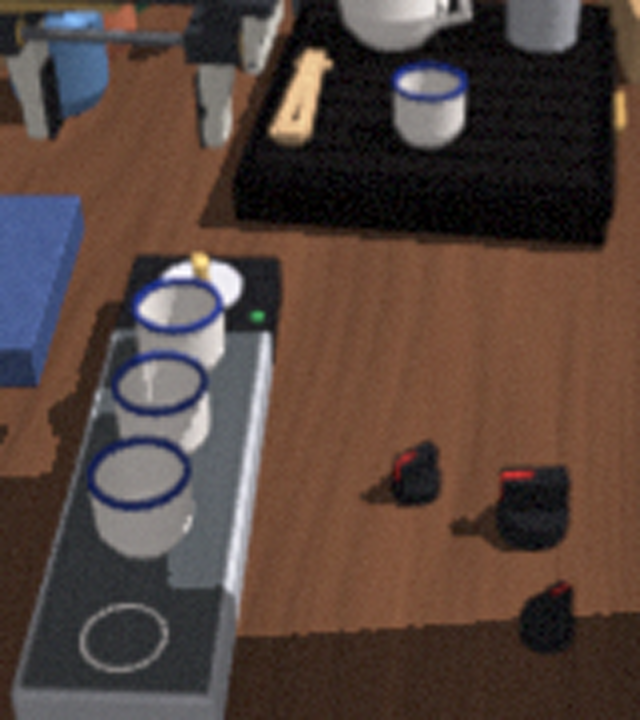

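View pics/scenec.png

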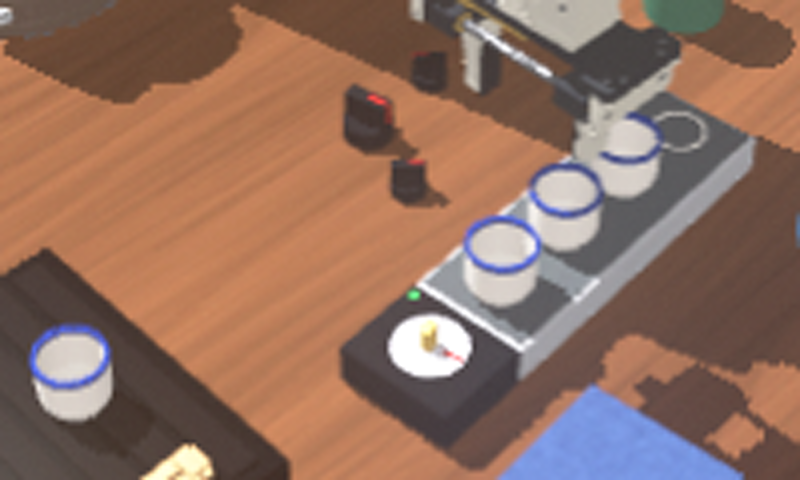

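View pics/sidek.png

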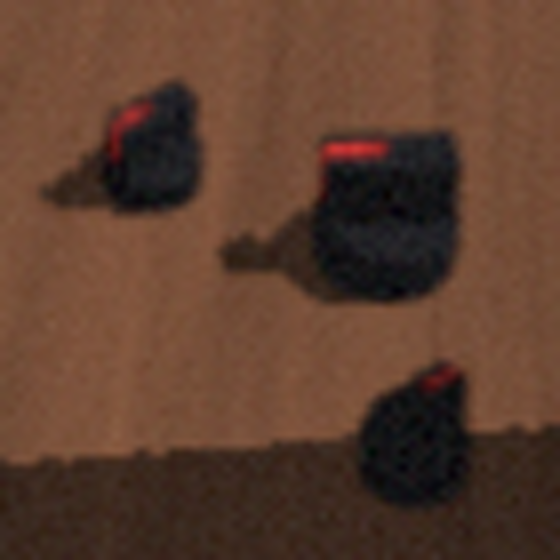

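```bash
cat >> h.py <<'E'
def circ(P):
    A=np.c_[2*P[:,:2],np.ones(len(P))]; b=(P[:,:2]**2).sum(1)
    x=np.linalg.lstsq(A,b,rcond=None)[0]; return x[:2],np.sqrt(x[2]+x[:2]@x[:2])
def bluerims(s,boxes,z):
    c=s["color"].astype(int)
    m=((c[:,:,2]-c[:,:,0]>35)&(c[:,:,2]-c[:,:,1]>30)).astype(np.uint8)
    for (x0,y0,x1,y1) in boxes:
        ys,xs=np.where(m[y0:y1,x0:x1]); P=onplane(s,np.c_[xs+x0,ys+y0],z); q,r=circ(P)
        for _ in range(3):
            k=abs(np.linalg.norm(P[:,:2]-q,axis=1)-r)<.005; q,r=circ(P[k])
        print("rim",q.round(4),round(r,4),k.sum(),len(k))
E
python3 - <<'E'
from h import *
s=snapshot("side"); w=snapshot("scene"); v=snapshot("wrist")
print("stray");bluerims(s,[(285,152,310,172)],.1);bluerims(w,[(195,248,222,272)],.1)
print("row");bluerims(s,[(220,207,248,224),(216,226,244,244),(210,248,240,266)],.095)
bluerims(w,[(304,222,328,240),(320,208,342,226)],.095); bluerims(v,[(265,145,340,218)],.095)
# white ring on plate
for n,b,t in (("side",(205,287,236,312),.045),):
    c=s["color"].astype(int); x0,y0,x1,y1=b; g=c[y0:y1,x0:x1]
    m=(g.min(2)>95); ys,xs=np.where(m); q,r=circ(onplane(s,np.c_[xs+x0,ys+y0],t)); print("ring",q,r,m.sum())
c=w["color"][195:212,352:370].astype(int); m=c.min(2)>120; ys,xs=np.where(m); q,r=circ(onplane(w,np.c_[xs+352,ys+195],.045)); print("ringscene",q,r,m.sum())
# silver ring wrist: white disk
g=v["color"]; m=(g.min(2)>200).astype(np.uint8); m[:, :230]=0; m[:,360:]=0; m[135:]=0
cn=max(cv2.findContours(m,0,2)[0],key=cv2.contourArea); cn=cv2.convexHull(cn).reshape(-1,2); print("silver",circ(onplane(v,cn,.048)),cv2.boundingRect(cn))
# red line on silver ring
def red(s,b,z,nm):
    x0,y0,x1,y1=b; c=s["color"][y0:y1,x0:x1].astype(int); m=(c[:,:,0]-c[:,:,1]>70)&(c[:,:,0]-c[:,:,2]>70)&(c[:,:,1]<90)
    ys,xs=np.where(m); P=onplane(s,np.c_[xs+x0,ys+y0],z)[:,:2]; mu=P.mean(0); u,S,V=np.linalg.svd(P-mu); t=(P-mu)@V[0]
    print(nm,len(P),mu.round(4),V[0].round(3),(mu+V[0]*t.min()).round(4),(mu+V[0]*t.max()).round(4))
red(v,(262,80,300,105),.048,"ring mark wrist")
red(w,(295,250,312,265),.048,"ring mark scene")
red(s,(310,252,330,265),.044,"knob side"); red(w,(275,190,295,205),.044,"knob scene")
crop(v,230,25,360,145,5,"pics/wshaft.png")
E
```

```text
stray
rim [ 0.5207 -0.3265] 0.0291 68 77
rim [ 0.5204 -0.3267] 0.0277 99 99
row
rim [ 0.6603 -0.0119] 0.0274 108 109
rim [0.6537 0.0684] 0.0277 94 96
rim [0.6477 0.1485] 0.0274 80 80
rim [ 0.6598 -0.015 ] 0.0273 85 89
rim [0.6539 0.0636] 0.0273 59 64
rim [ 0.66   -0.0123] 0.0273 921 921
ring [0.64204188 0.22603897] 0.022775804997374922 54
ringscene [0.64512664 0.21557045] 0.027415720800562128 57
silver (array([ 0.66653089, -0.09687552]), np.float64(0.030039864239235055)) (265, 55, 62, 65)
ring mark wrist 66 [ 0.6855 -0.0919] [0.966 0.26 ] [ 0.6776 -0.094 ] [ 0.6938 -0.0897]Traceback (most recent call last):
  File "<stdin>", line 20, in <module>
  File "<stdin>", line 17, in red
  File "h.py", line 12, in onplane
    e,r=ray(s,uv); return e+r*((z-e[2])/r[:,2])[:,None]
        ~~~^^^^^^
  File "h.py", line 9, in ray
    p=cv2.undistortPoints(np.array(uv,float).reshape(-1,1,2),K,d).reshape(-1,2)
      ~~~~~~~~~~~~~~~~~~~^^^^^^^^^^^^^^^^^^^^^^^^^^^^^^^^^^^^^^^^
cv2.error: OpenCV(4.12.0) /io/opencv/modules/calib3d/src/undistort.dispatch.cpp:347: error: (-215:Assertion failed) CV_IS_MAT(_src) && CV_IS_MAT(_dst) && (_src->rows == 1 || _src->cols == 1) && (_dst->rows == 1 || _dst->cols == 1) && _src->cols + _src->rows - 1 == _dst->rows + _dst->cols - 1 && (CV_MAT_TYPE(_src->type) == CV_32FC2 || CV_MAT_TYPE(_src->type) == CV_64FC2) && (CV_MAT_TYPE(_dst->type) == CV_32FC2 || CV_MAT_TYPE(_dst->type) == CV_64FC2) in function 'cvUndistortPointsInternal'
```

```bash
cat >> h.py <<'E'
def red(s,b,z,nm,d=50):
    x0,y0,x1,y1=b; c=s["color"][y0:y1,x0:x1].astype(int); m=(c[:,:,0]-c[:,:,1]>d)&(c[:,:,0]-c[:,:,2]>d)&(c[:,:,1]<c[:,:,0]*.45)
    ys,xs=np.where(m); 
    if len(xs)<3: print(nm,"few",len(xs)); return
    P=onplane(s,np.c_[xs+x0,ys+y0],z)[:,:2]; mu=P.mean(0); u,S,V=np.linalg.svd(P-mu); t=(P-mu)@V[0]
    print(nm,len(P),mu.round(4),"ang",np.degrees(np.arctan2(V[0,1],V[0,0])).round(1),(mu+V[0]*t.min()).round(4),(mu+V[0]*t.max()).round(4))
E
python3 - <<'E'
from h import *
s=snapshot("side"); w=snapshot("scene"); v=snapshot("wrist")
crop(v,230,25,360,145,5,"pics/wshaft.png")
crop(w,265,185,305,215,16,"pics/scenek.png")
red(v,(262,80,300,105),.048,"ring mark wrist")
red(w,(295,250,312,265),.048,"ring mark scene")
red(s,(310,252,330,265),.044,"knob side"); red(w,(275,188,295,205),.044,"knob scene")
def dark(s,b,nm):
    x0,y0,x1,y1=b;c=s["color"][y0:y1,x0:x1].astype(int); m=(c.max(2)<70).astype(np.uint8)
    ys,xs=np.where(m); print(nm,xs.min()+x0,xs.max()+x0,ys.min()+y0,ys.max()+y0,m.sum())
    print(onplane(s,[[xs.mean()+x0,ys.mean()+y0]],.02))
dark(s,(312,254,336,280),"side");dark(w,(273,188,292,210),"scene")
E
```

```text
ring mark wrist 66 [ 0.6857 -0.0919] ang 14.5 [ 0.6777 -0.094 ] [ 0.6939 -0.0897]
ring mark scene few 0
knob side 19 [0.4336 0.0717] ang 10.8 [0.4235 0.0698] [0.4432 0.0735]
knob scene 7 [0.4312 0.0698] ang 21.5 [0.4246 0.0672] [0.4384 0.0726]
side 312 332 257 277 348
[[0.4237095  0.07872625 0.02      ]]
scene 277 287 194 205 53
[[0.42435457 0.06486637 0.02      ]]
```

View pics/wshaft.png

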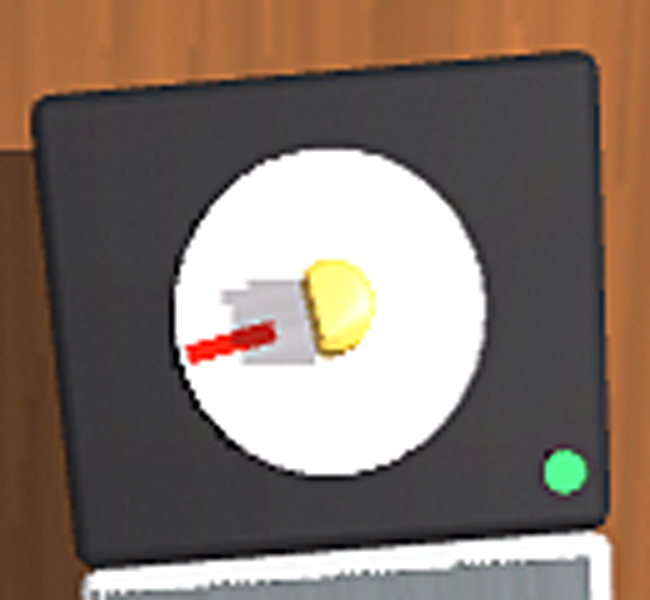

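View pics/scenek.png

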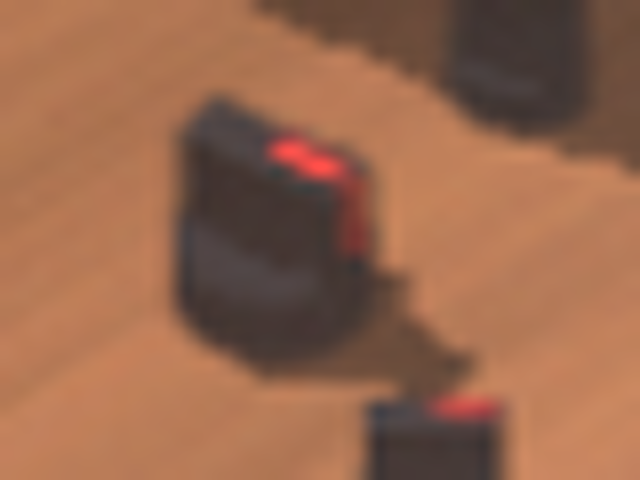

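Run:
```python
from h import *
s=snapshot("side"); w=snapshot("scene")
for n,a,b in (("tongA",(315,50),(290,140)),):
    print(onplane(s,[[190+x/4,140+y/4] for x,y in ((315,55),(290,135),(330,65),(303,138))],.062).round(3))
print("tong scene",onplane(w,[[200,312],[241,287]],.062).round(3))
print("pot scene/pitch",onplane(w,[[170,320],[185,300],[136,292]],.06).round(3))
crop(w,100,230,270,370,4,"pics/scenet.png")
```

```text
[[ 0.629 -0.433  0.062]
 [ 0.629 -0.291  0.062]
 [ 0.613 -0.415  0.062]
 [ 0.618 -0.287  0.062]]
tong scene [[ 0.633 -0.444  0.062]
 [ 0.646 -0.306  0.062]]
pot scene/pitch [[ 0.595 -0.52   0.06 ]
 [ 0.569 -0.449  0.06 ]
 [ 0.447 -0.536  0.06 ]]
```

carry_out(
  series=[
    [[0,51,-109,0,0,0],[0,103,-218,0,0,0],[0,154,-326,0,0,0],[0,154,-326,0,0,0],[0,154,-326,0,0,0],[0,154,-326,0,0,0],[0,154,-326,0,0,0],[0,154,-326,0,0,0]],
  ],
  hand=-1,
)

```text
clock: 1.65
tool_pos: [0.5209, -0.3261, 0.2266]
orientation: [-62.2, 90.0, 27.8]
force: [0.0, -0.4, -0.2]
opening: 0.0878
```

Run:
```python
from h import *
v=snapshot("wrist"); cv2.imwrite("pics/w1.png",v["color"][:,:,::-1]); print(v["eye"],v["attitude"],tool())
s=snapshot("side"); w=snapshot("scene")
crop(s,200,60,360,200,4,"pics/s1.png")
```

```text
[ 0.52186549 -0.39134294  0.38502426] [1.65876056e+02 3.27936989e-02 1.79927388e+02] (array([ 0.52126537, -0.32556097,  0.22658206]), array([[ 1.85676525e-04, -9.99999952e-01, -2.46704137e-04],
       [ 9.68055395e-05, -2.46686166e-04,  9.99999965e-01],
       [-9.99999978e-01, -1.85700401e-04,  9.67597310e-05]]))
```

View pics/w1.png

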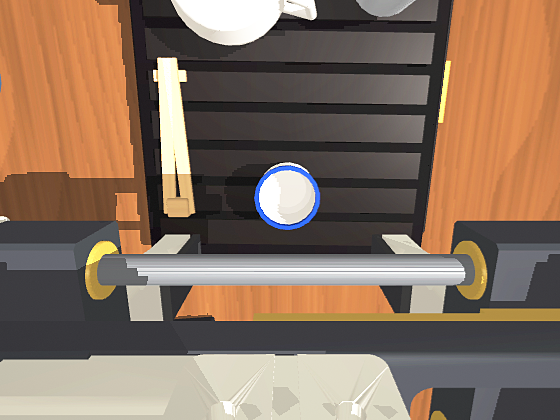

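View pics/s1.png

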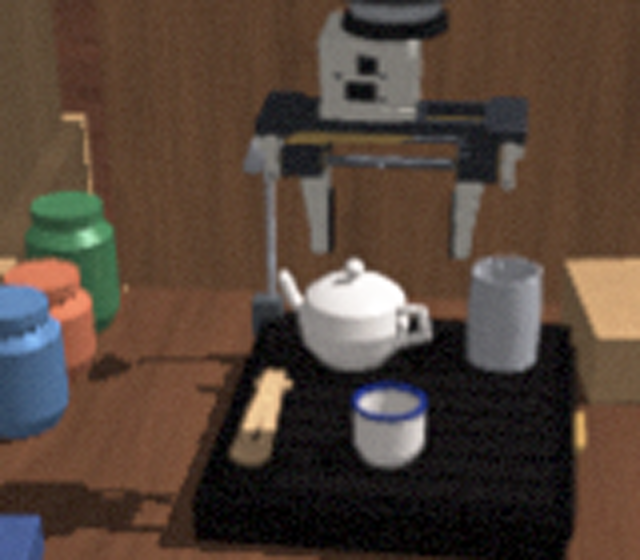

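The wrist view shows the cup rim centred at about (288,197), and the tong well clear of the left finger. I'll confirm the rim position from this view.

Run:
```python
from h import *
v=snapshot("wrist"); bluerims(v,[(245,155,330,235)],.1)
```

```text
rim [ 0.5211 -0.3248] 0.0274 959 959
```

carry_out(
  series=[
    [[40,0,0,0,0,0],[80,0,0,0,0,0],[120,0,0,0,0,0],[145,0,0,0,0,0],[160,0,0,0,0,0],[166,0,0,0,0,0],[166,0,0,0,0,0],[166,0,0,0,0,0]],
  ],
)

```text
clock: 2.85
tool_pos: [0.5217, -0.3262, 0.0616]
orientation: [-109.4, 89.9, -19.4]
force: [-0.3, -0.6, 0.4]
opening: 0.0875
```

carry_out(
  series=[
    [[0,0,0,0,0,0],[0,0,0,0,0,0],[0,0,0,0,0,0],[0,0,0,0,0,0],[0,0,0,0,0,0],[0,0,0,0,0,0]],
  ],
  hand=1,
)

```text
clock: 3.6
tool_pos: [0.5209, -0.3261, 0.0607]
orientation: [105.9, 90.0, -164.1]
force: [-1.3, -0.3, 3.3]
opening: 0.0569
```

carry_out(
  series=[
    [[-10,0,0,0,0,0],[-30,0,0,0,0,0],[-60,0,0,0,0,0],[-90,0,0,0,0,0],[-115,0,0,0,0,0],[-130,0,0,0,0,0],[-130,0,0,0,0,0],[-130,0,0,0,0,0]],
  ],
)

```text
clock: 4.6
tool_pos: [0.5204, -0.3257, 0.1894]
orientation: [60.9, 89.9, 150.9]
force: [-0.2, 0.3, -1.1]
opening: 0.0569
```

Run:
```python
from h import *
v=snapshot("wrist"); cv2.imwrite("pics/w2.png",v["color"][:,:,::-1]);p,_=tool();print(p)
s=snapshot("side"); crop(s,200,60,360,200,4,"pics/s2.png")
bluerims(s,[(285,100,320,148)],p[2]-.011+.05)
w=snapshot("scene");crop(w,150,190,260,290,6,"pics/c2.png")
```

```text
[ 0.52034522 -0.3257028   0.18924639]
rim [ 0.5211 -0.3237] 0.0275 32 32
```

View pics/s2.png

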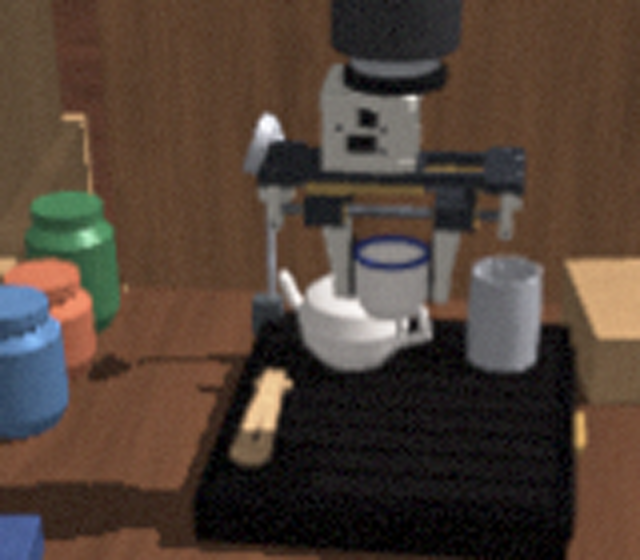

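View pics/c2.png

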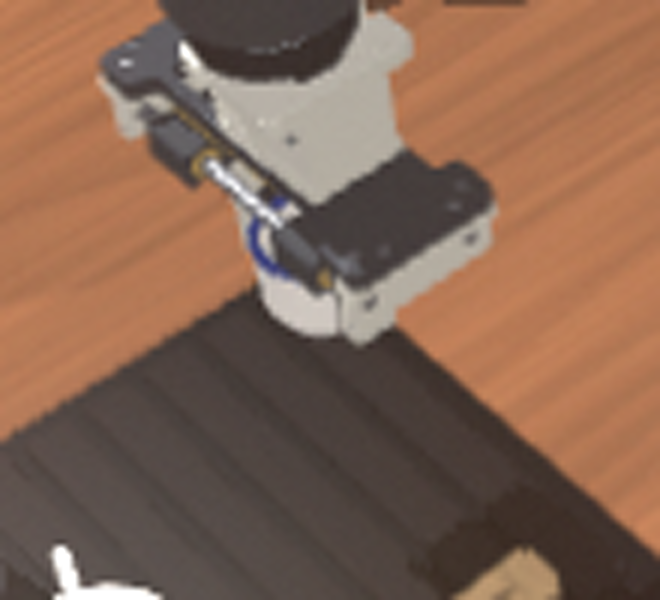

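carry_out(
  series=[
    [[-10,-12,55,0,0,0],[-10,-24,110,0,0,0],[-10,-36,165,0,0,0],[-10,-48,220,0,0,0],[-10,-60,275,0,0,0],[-10,-72,330,0,0,0],[-10,-84,385,0,0,0],[-10,-97,440,0,0,0],[-10,-109,495,0,0,0],[-10,-121,552,0,0,0]],
  ],
)

```text
clock: 6.0
tool_pos: [0.642, 0.2277, 0.1998]
orientation: [128.5, 89.9, -141.5]
force: [0.5, -0.1, -1.1]
opening: 0.0568
```

carry_out(
  series=[
    [[0,0,0,0,0,0],[0,0,0,0,0,0]],
  ],
)

```text
clock: 6.25
tool_pos: [0.6415, 0.2261, 0.1994]
orientation: [123.6, 89.9, -146.4]
force: [0.2, -0.8, -0.6]
opening: 0.0566
```

Run:
```python
from h import *
s=snapshot("side"); cv2.imwrite("pics/s3.png",s["color"][:,:,::-1]);p,r=tool();print(p,r.round(3))
print(onplane(s,[[272,360]],.112))
v=snapshot("wrist"); cv2.imwrite("pics/w3.png",v["color"][:,:,::-1])
```

```text
[0.64160783 0.22538838 0.19986243] [[-0.001 -1.     0.   ]
 [-0.001  0.     1.   ]
 [-1.     0.001 -0.001]]
[[0.50297639 0.40366521 0.112     ]]
```

View pics/s3.png

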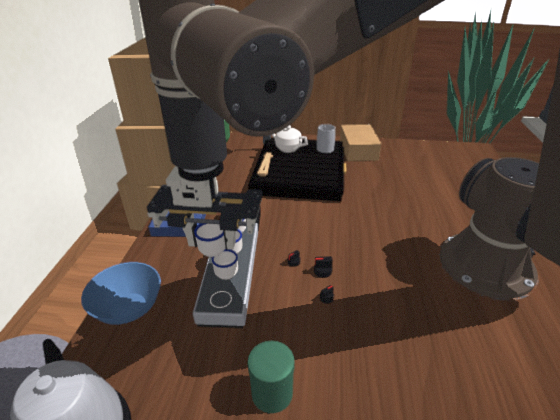

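View pics/w3.png

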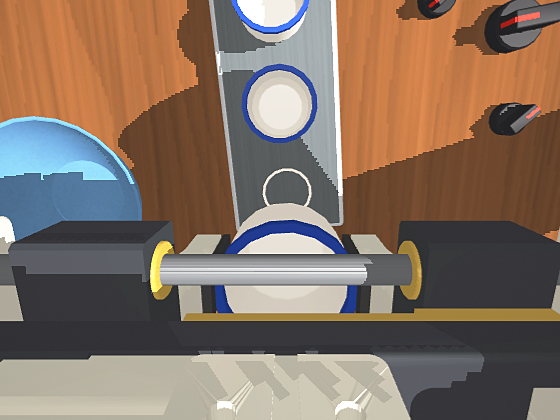

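The empty ring can be seen in the wrist view at (287,190), just ahead of the held cup. I'll measure it, and the knob, from this view.

Run:
```python
from h import *
v=snapshot("wrist")
c=v["color"][165:206,255:318].astype(int); m=c.min(2)>140; ys,xs=np.where(m); q,r=circ(onplane(v,np.c_[xs+255,ys+165],.045)); print("ring",q,r,m.sum())
bluerims(v,[(235,55,325,150)],.095)
red(v,(495,0,545,38),.044,"knob red")
crop(v,440,0,560,70,6,"pics/w3k.png"); print(tool()[0])
```

```text
ring [0.64167207 0.22456984] 0.02086502796025425 358
rim [0.6477 0.1475] 0.0273 1274 1274
knob red 125 [0.4455 0.0758] ang 17.4 [0.4237 0.069 ] [0.456  0.0791]
[0.64184766 0.22484965 0.20052313]
```

View pics/w3k.png

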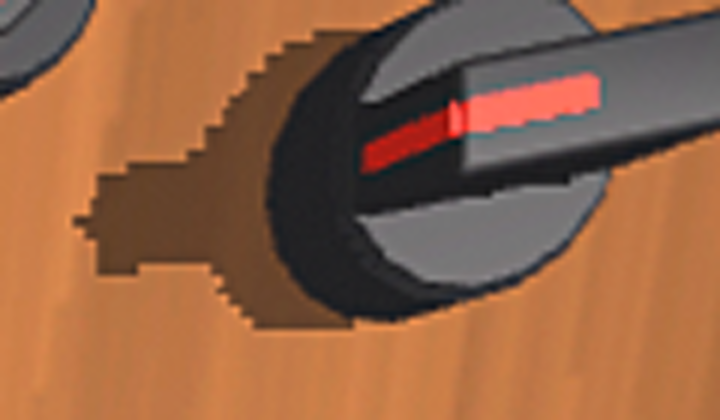

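carry_out(
  series=[
    [[40,0,1,0,0,0],[80,0,1,0,0,0],[110,0,1,0,0,0],[130,0,1,0,0,0],[138,0,1,0,0,0],[141,0,1,0,0,0],[143,0,1,0,0,0],[144,0,1,0,0,0],[144.5,0,1,0,0,0],[144.5,0,1,0,0,0]],
  ],
)

```text
clock: 7.65
tool_pos: [0.6421, 0.2271, 0.0563]
orientation: [-56.0, 90.0, 34.0]
force: [-0.0, -0.4, -0.3]
opening: 0.0565
```

Run:
```python
from h import *
s=snapshot("side"); crop(s,180,180,340,330,4,"pics/s4.png");print(tool()[0])
bluerims(s,[(205,265,242,295)],.095);o=get_obs();print(o["force"])
```

```text
[0.64205395 0.22705416 0.05627253]
rim [0.6432 0.2289] 0.0273 94 107
[ 0.0916256  -0.71491539 -0.19362897]
```

View pics/s4.png

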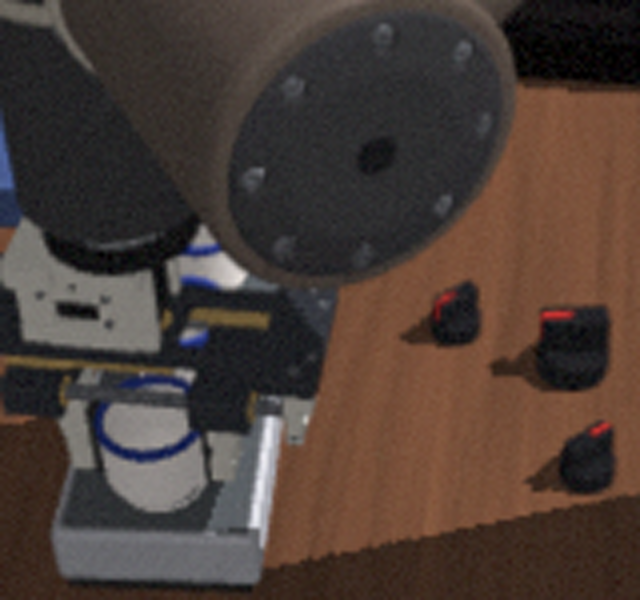

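carry_out(
  series=[
    [[0.5,0,0,0,0,0],[0.5,0,0,0,0,0],[0.5,0,0,0,0,0],[0.5,0,0,0,0,0],[0.5,0,0,0,0,0],[0.5,0,0,0,0,0],[0.5,0,0,0,0,0]],
  ],
  hand=-1,
)

```text
clock: 8.57
tool_pos: [0.642, 0.227, 0.0556]
orientation: [-118.5, 90.0, -28.5]
force: [-0.3, 0.9, -0.0]
opening: 0.0881
```

carry_out(
  series=[
    [[-20,0,0,0,0,0],[-60,0,0,0,0,0],[-110,0,0,0,0,0],[-160,0,0,0,0,0],[-190,0,0,0,0,0],[-190,0,0,0,0,0]],
  ],
)

```text
clock: 9.32
tool_pos: [0.6432, 0.2275, 0.2491]
orientation: [-60.8, 89.7, 29.2]
force: [0.3, 0.1, -1.0]
opening: 0.0877
```

Run:
```python
from h import *
s=snapshot("side"); v=snapshot("wrist"); cv2.imwrite("pics/w5.png",v["color"][:,:,::-1]); crop(s,180,180,340,330,4,"pics/s5.png");print(tool()[0])
bluerims(s,[(205,265,242,299),(210,248,240,266)],.095)
```

```text
[0.64165807 0.22697297 0.2453314 ]
rim [0.6428 0.2293] 0.0274 119 140
rim [0.6478 0.1485] 0.0273 81 81
```

View pics/w5.png

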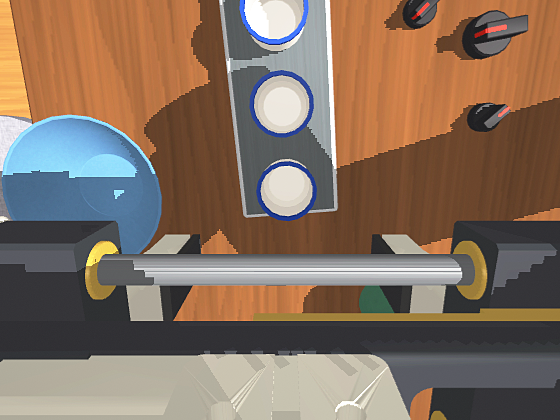

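View pics/s5.png

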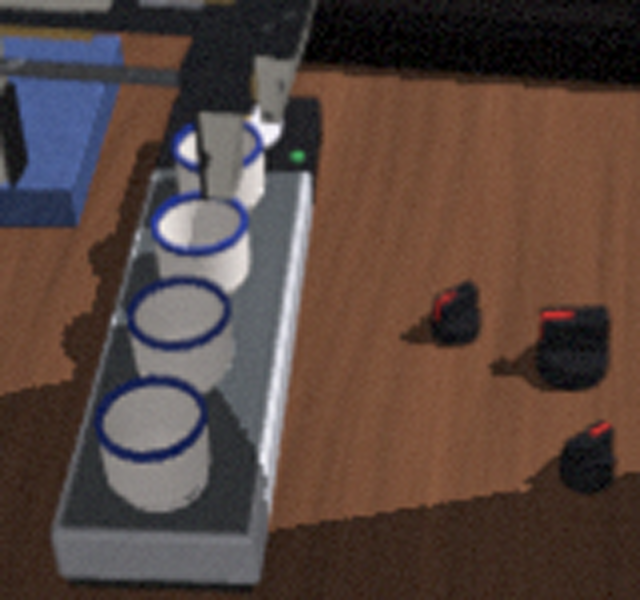

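The cup stands on the ring and the row is even. Next I'll turn the jaws across the knob's bar, partly closed so they clear the two small knobs, and hover above the largest one.

carry_out(
  series=[
    [[4,31,-22,10,0,0],[8,63,-44,20,0,0],[12,94,-66,30,0,0],[15,125,-88,40,0,0],[19,156,-110,50,0,0],[22,188,-133,60,0,0],[26,219,-155,70,0,0],[26,219,-155,73,0,0],[26,219,-155,73,0,0],[26,219,-155,73,0,0]],
  ],
  hand=0.25,
)

```text
clock: 10.68
tool_pos: [0.423, 0.072, 0.219]
orientation: [-165.4, 89.9, -148.3]
force: [1.2, 0.8, 0.3]
opening: 0.0332
```

Run:
```python
from h import *
v=snapshot("wrist"); cv2.imwrite("pics/w6.png",v["color"][:,:,::-1]); p,r=tool(); print(p,r.round(3),get_obs()["joint_pos"].round(1),get_obs()["opening"])
```

```text
[0.42303279 0.0720665  0.21903497] [[-0.001 -0.293  0.956]
 [-0.001  0.956  0.293]
 [-1.    -0.    -0.001]] [  36.2   -3.1  -29.    -0.   -64.2 -109.1] 0.03276179254295154
```

View pics/w6.png

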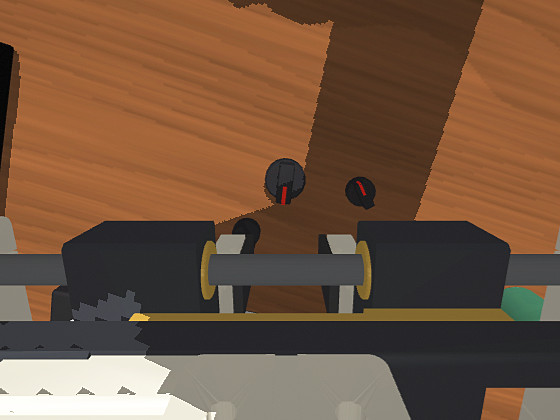

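Run:
```python
from h import *
v=snapshot("wrist"); crop(v,250,150,390,250,5,"pics/w6k.png")
red(v,(272,180,298,206),.044,"red top")
print("small",onplane(v,[[360,191],[245,232]],.015).round(4))
print(proj(v,[[.423,.07,.0]]),proj(v,[[.423,.07,.044]]))
```

```text
red top 75 [0.4342 0.0725] ang 9.8 [0.4244 0.0708] [0.4437 0.0741]
small [[0.4103 0.1556 0.015 ]
 [0.4956 0.0442 0.015 ]]
[[284.34924856 177.48561772]] [[284.14287058 184.56767396]]
```

View pics/w6k.png

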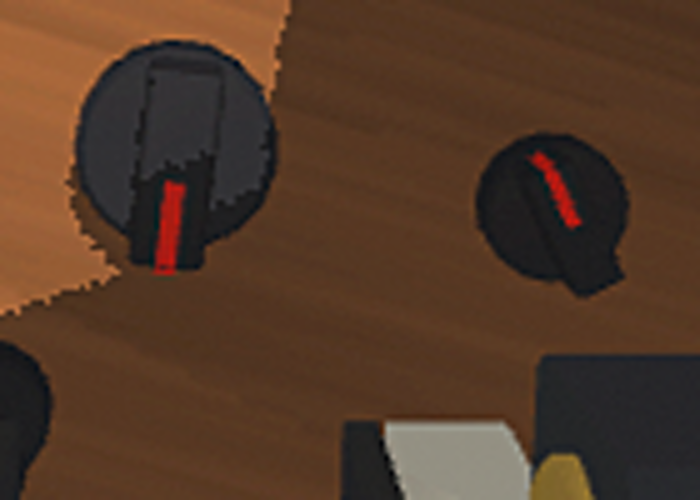

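Run:
```python
from h import *
v=snapshot("wrist")
P=onplane(v,[[250+x/5,150+y/5] for x,y in ((149,66),(224,70),(204,266),(131,263))],.044)[:,:2]; print(P.round(4),P.mean(0).round(4))
for a,b in ((0,3),(1,2),(0,1),(3,2)):
    d=P[b]-P[a]; print(np.degrees(np.arctan2(d[1],d[0])).round(1),np.linalg.norm(d).round(4))
# skirt circle by visible edge points z=.019
S=onplane(v,[[250+x/5,150+y/5] for x,y in ((78,140),(175,41),(272,110),(274,160),(110,68),(238,62),(90,195))],.019); print(circ(S))
```

```text
[[0.4032 0.0593]
 [0.3995 0.0742]
 [0.44   0.0825]
 [0.4439 0.0677]] [0.4217 0.0709]
11.6 0.0416
11.6 0.0414
104.0 0.0153
104.6 0.0153
(array([0.42078075, 0.07054869]), np.float64(0.022241650523333274))
```

carry_out(
  series=[
    [[40,-0.9,-1.8,5,0,0],[90,-0.9,-1.8,5,0,0],[130,-0.9,-1.8,5,0,0],[130,-0.9,-1.8,5,0,0]],
  ],
)

```text
clock: 11.32
tool_pos: [0.4197, 0.0694, 0.0873]
orientation: [-158.2, 89.6, -146.1]
force: [-0.6, -0.8, 0.4]
opening: 0.0332
```

Run:
```python
from h import *
v=snapshot("wrist"); cv2.imwrite("pics/w7.png",v["color"][:,:,::-1]); p,r=tool(); print(p,r.round(3))
s=snapshot("side"); crop(s,250,180,390,310,5,"pics/s7.png")
```

```text
[0.42122965 0.07022252 0.08922916] [[-0.002 -0.209  0.978]
 [-0.002  0.978  0.209]
 [-1.    -0.002 -0.003]]
```

View pics/w7.png

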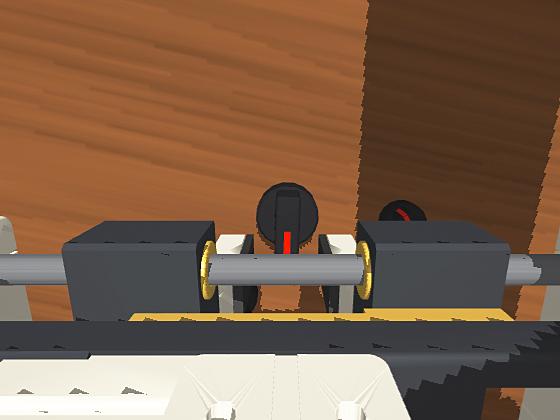

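View pics/s7.png

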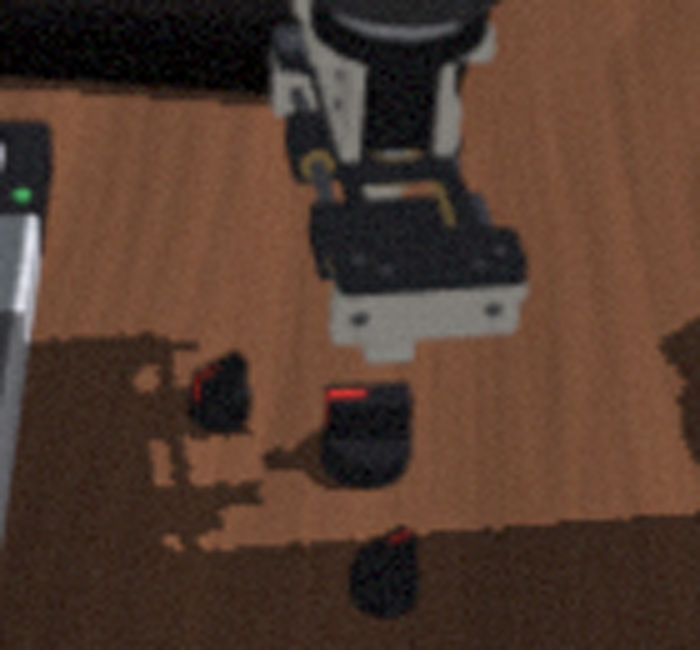

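carry_out(
  series=[
    [[25,0,0,0,0,0],[45,0,0,0,0,0],[57,0,0,0,0,0],[62,0,0,0,0,0],[65,0,0,0,0,0],[65,0,0,0,0,0],[65,0,0,0,0,0]],
  ],
)

```text
clock: 12.3
tool_pos: [0.4218, 0.0708, 0.0249]
orientation: [19.5, 90.0, 31.5]
force: [0.2, -0.1, -0.0]
opening: 0.033
```

carry_out(
  series=[
    [[0,0,0,0,0,0],[0,0,0,0,0,0],[0,0,0,0,0,0],[0,0,0,0,0,0],[0,0,0,0,0,0]],
  ],
  hand=1,
)

```text
clock: 12.92
tool_pos: [0.4216, 0.0706, 0.0247]
orientation: [4.4, 90.0, 16.4]
force: [-1.4, 0.3, 3.8]
opening: 0.0158
```

Run:
```python
from h import *
p,r=tool(); print(p,r.round(3))
s=snapshot("side"); crop(s,250,180,390,310,5,"pics/s8.png")
v=snapshot("wrist"); cv2.imwrite("pics/w8.png",v["color"][:,:,::-1])
```

```text
[0.42157641 0.07063196 0.02466033] [[ 0.    -0.208  0.978]
 [ 0.     0.978  0.208]
 [-1.     0.     0.   ]]
```

View pics/s8.png

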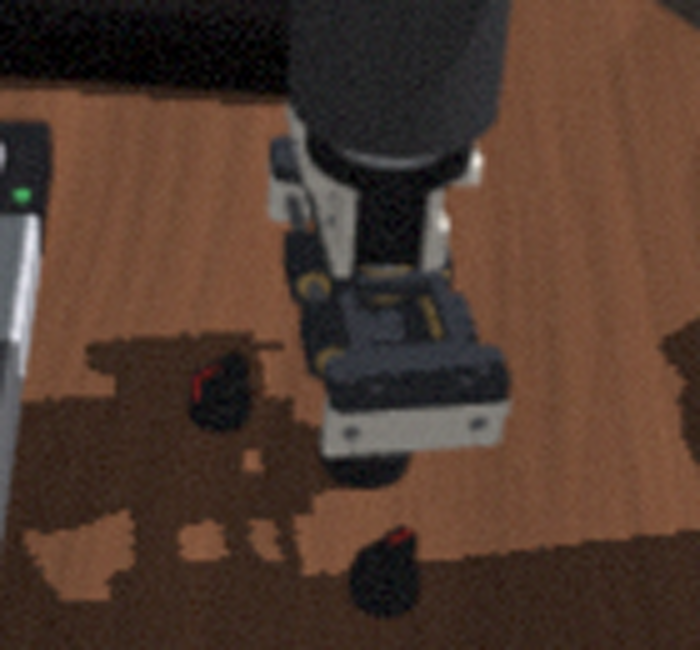

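View pics/w8.png

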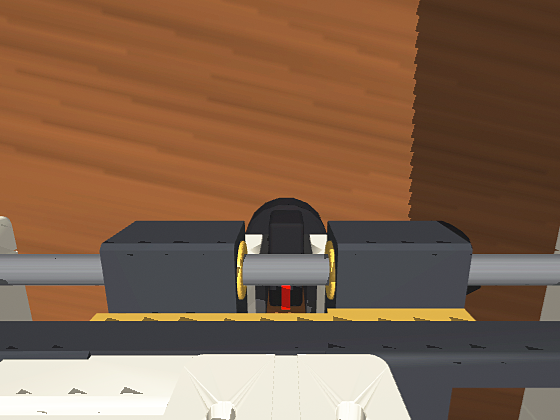

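carry_out(
  series=[
    [[-15,0,0,0,0,0],[-50,0,0,0,0,0],[-100,0,0,0,0,0],[-145,-35,41,-2.5,0,0],[-155,-71,83,-2.5,0,0],[-155,-107,125,-2.5,0,0],[-155,-143,167,-2.5,0,0],[-155,-179,209,-2.5,0,0],[-155,-215,251,-2.5,0,0],[-155,-215,251,-2.5,0,0]],
  ],
)

```text
clock: 14.28
tool_pos: [0.7134, -0.0897, 0.1762]
orientation: [175.0, 89.8, -170.7]
force: [-0.6, 1.1, -1.7]
opening: 0.016
```

carry_out(
  series=[
    [[0,0,0,0,0,0],[0,0,0,0,0,0],[0,0,0,0,0,0]],
  ],
)

```text
clock: 14.65
tool_pos: [0.7113, -0.0868, 0.1804]
orientation: [-1.9, 89.9, 12.7]
force: [-0.2, 0.1, -1.2]
opening: 0.0158
```

Run:
```python
from h import *
p,r=tool(); print(p,r.round(3))
s=snapshot("side"); crop(s,180,100,320,230,5,"pics/s9.png")
v=snapshot("wrist"); cv2.imwrite("pics/w9.png",v["color"][:,:,::-1])
s=snapshot("scene"); crop(s,230,180,390,310,5,"pics/c9.png")
```

```text
[ 0.71134341 -0.08684628  0.18040597] [[ 0.001 -0.251  0.968]
 [ 0.     0.968  0.251]
 [-1.    -0.     0.001]]
```

View pics/s9.png

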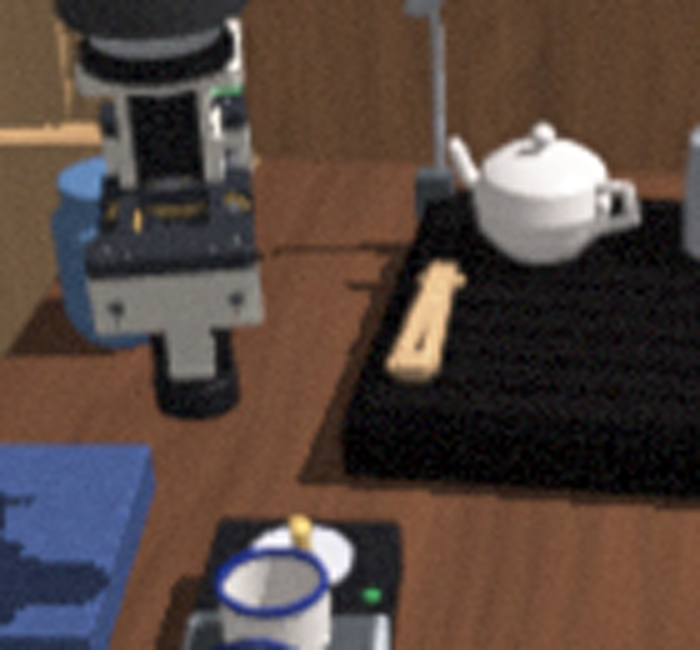

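View pics/w9.png

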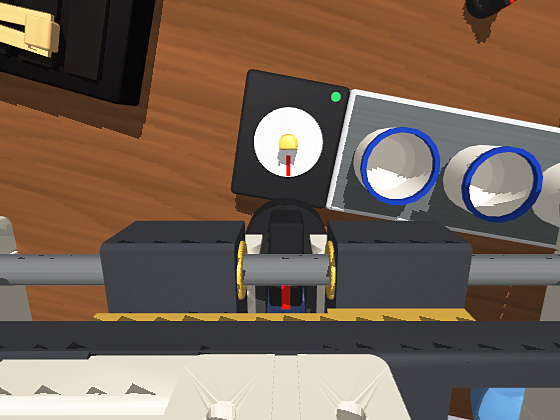

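View pics/c9.png

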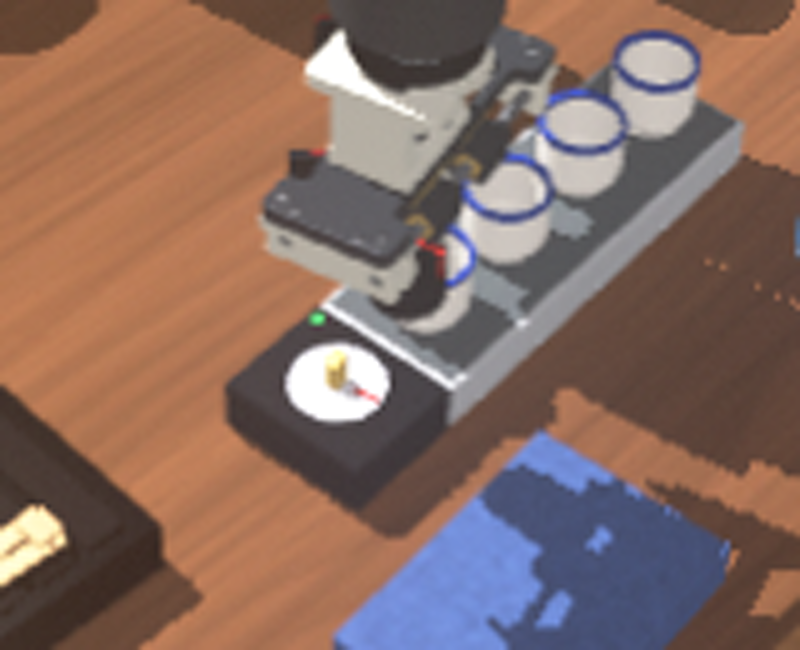

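The wrist view shows the silver ring at (288,143) with its red mark pointing straight down the image. That lines up with the held knob's red line at (286,295). Now I'll measure both in the tool frame.

Run:
```python
from h import *
v=snapshot("wrist"); p,r=tool()
g=v["color"]; m=(g.min(2)>200).astype(np.uint8); m[:, :245]=0; m[:,330:]=0; m[190:]=0;m[:100]=0
cn=max(cv2.findContours(m,0,2)[0],key=cv2.contourArea); cn=cv2.convexHull(cn).reshape(-1,2); q,R0=circ(onplane(v,cn,.048)); print("silver",q,R0,p)
d=np.r_[q,.048]-p; print("tool frame",(r.T@d).round(4))
red(v,(280,152,296,180),.048,"mark")
gold=(g[:,:,0].astype(int)-g[:,:,2]>100)&(g[:,:,1]>120); gold[:120]=0; gold[160:]=0; gold[:,:270]=0; gold[:,305:]=0
ys,xs=np.where(gold); print(xs.min(),xs.max(),ys.min(),ys.max())
crop(v,235,185,340,320,5,"pics/w9k.png")
z=p[2]-.0247+.019; e=.0
for dz in (-.002,0,.002):
    c=p+r@np.array([0,0,dz]); c[2]=z
    a=np.linspace(0,2*np.pi,9)
    # topmost skirt point in -tool z dir
    print(dz,"skirt top px",proj(v,c+r[:,2]*-.023),"bar far end px",proj(v,[*(c+r[:,2]*-.021)[:2],p[2]+.0193]),"near end",proj(v,[*(c+r[:,2]*.021)[:2],p[2]+.0193]))
print("skirt sides", [proj(v,c+r[:,1]*k) for k in (-.023,.023)])
```

```text
silver [ 0.66654184 -0.09683063] 0.029829397445315153 [ 0.7116279  -0.08714715  0.18014335]
tool frame [ 0.1321  0.0019 -0.0462]
mark 80 [ 0.6859 -0.0914] ang 14.8 [ 0.6779 -0.0935] [ 0.6943 -0.0892]
279 297 134 148
-0.002 skirt top px [[285.8229814  199.69102552]] bar far end px [[285.80999981 217.3038305 ]] near end [[285.82445604 302.12891885]]
0 skirt top px [[285.82357484 203.44889433]] bar far end px [[285.81073409 221.61534949]] near end [[285.82509729 305.88875121]]
0.002 skirt top px [[285.82416489 207.18502569]] bar far end px [[285.81146349 225.89788805]] near end [[285.82573456 309.62502892]]
skirt sides [array([[242.93478103, 248.65994551]]), array([[328.73663376, 248.66185031]])]
```

View pics/w9k.png

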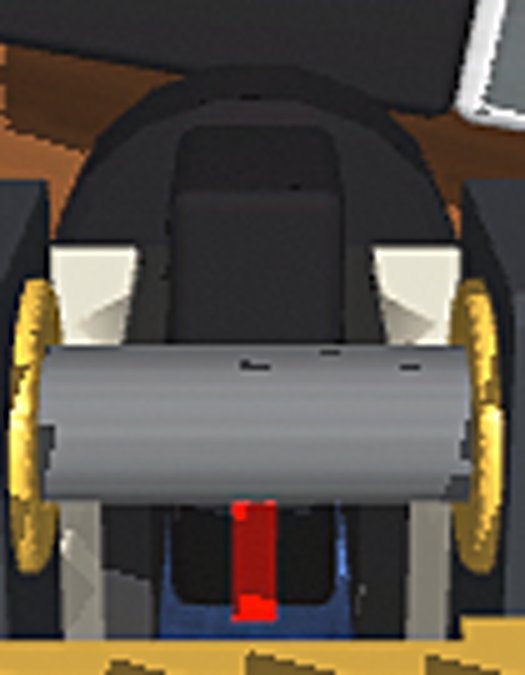

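carry_out(
  series=[
    [[0,2,-25,0,0,0],[0,2,-46.5,0,0,0],[30,2,-46.5,0,0,0],[55,2,-46.5,0,0,0],[70,2,-46.5,0,0,0],[75,2,-46.5,0,0,0],[75,2,-46.5,0,0,0],[75,2,-46.5,0,0,0]],
  ],
)

```text
clock: 15.85
tool_pos: [0.6669, -0.0972, 0.1055]
orientation: [-16.4, 89.9, -1.9]
force: [0.6, -0.5, -1.3]
opening: 0.0155
```

Run:
```python
from h import *
p,r=tool(); print(p,r.round(3))
s=snapshot("side"); crop(s,190,140,300,250,6,"pics/s10.png")
s=snapshot("scene"); crop(s,260,190,340,290,8,"pics/c10.png")
```

```text
[ 0.66688764 -0.09720856  0.10554111] [[ 0.001 -0.251  0.968]
 [-0.     0.968  0.251]
 [-1.    -0.     0.001]]
```

View pics/s10.png

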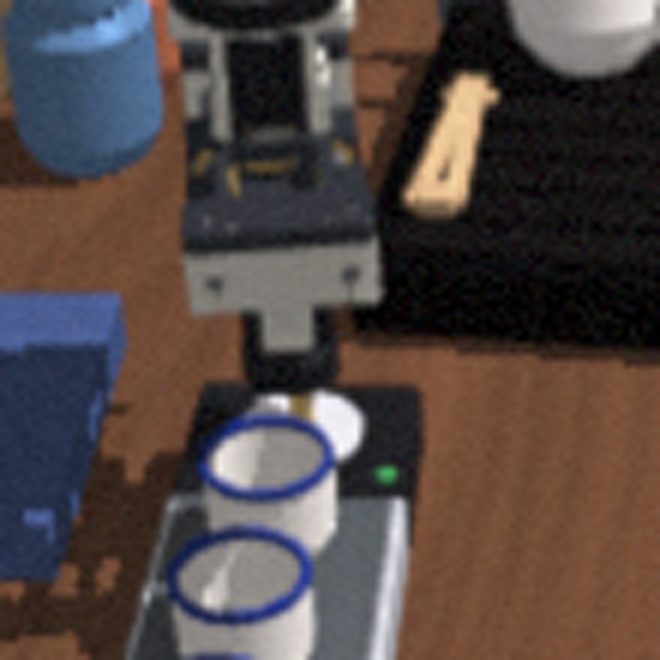

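View pics/c10.png

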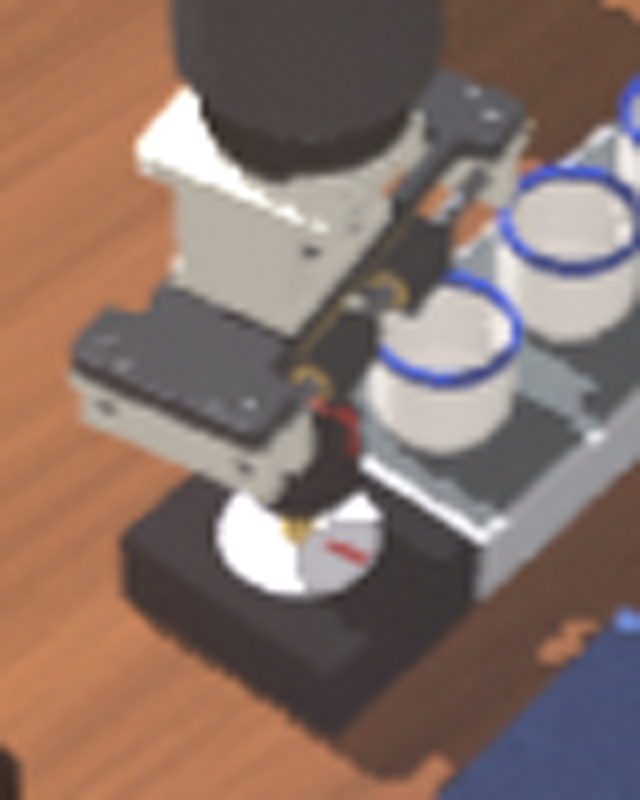

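The knob hovers over the shaft in both views. I'll lower it slowly and watch the force.

carry_out(
  series=[
    [[5,0,0,0,0,0],[8,0,0,0,0,0],[10,0,0,0,0,0],[12,0,0,0,0,0],[14,0,0,0,0,0],[14,0,0,0,0,0],[14,0,0,0,0,0]],
  ],
)

```text
clock: 16.82
tool_pos: [0.6663, -0.0972, 0.0906]
orientation: [-20.6, 90.0, -6.1]
force: [-0.6, 0.1, -1.2]
opening: 0.0159
```

It has gone 5 mm past the tip with no force, so the shaft has entered the hole. Carrying on to home and then the press.

carry_out(
  series=[
    [[3,0,0,0,0,0],[5,0,0,0,0,0],[7,0,0,0,0,0],[9,0,0,0,0,0],[11,0,0,0,0,0],[11,0,0,0,0,0],[11,0,0,0,0,0]],
  ],
)

```text
clock: 17.7
tool_pos: [0.6663, -0.0972, 0.08]
orientation: [-20.4, 90.0, -5.9]
force: [-2.3, 0.5, 4.1]
opening: 0.0155
```

carry_out(
  series=[
    [[2,0,0,0,0,0],[4,0,0,0,0,0],[6,0,0,0,0,0],[6,0,0,0,0,0],[6,0,0,0,0,0],[6,0,0,0,0,0]],
  ],
)

```text
clock: 18.45
tool_pos: [0.6664, -0.0973, 0.0747]
orientation: [-29.3, 90.0, -14.8]
force: [-3.9, 1.3, 10.4]
opening: 0.016
```

Run:
```python
from h import *
p,r=tool(); print(p,r.round(3),get_obs()["force"])
s=snapshot("side"); crop(s,190,140,300,250,6,"pics/s11.png")
s=snapshot("scene"); crop(s,260,190,340,290,8,"pics/c11.png")
v=snapshot("wrist");crop(v,235,185,340,320,5,"pics/w11.png")
```

```text
[ 0.66638928 -0.09725986  0.07470289] [[ 0.001 -0.251  0.968]
 [-0.     0.968  0.251]
 [-1.    -0.     0.001]] [-3.92992412  1.33206446 10.41756211]
```

View pics/s11.png

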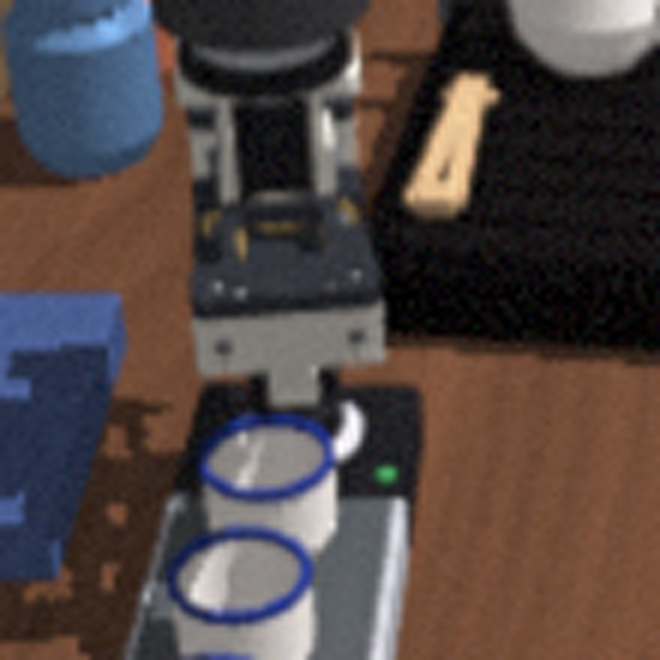

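View pics/c11.png

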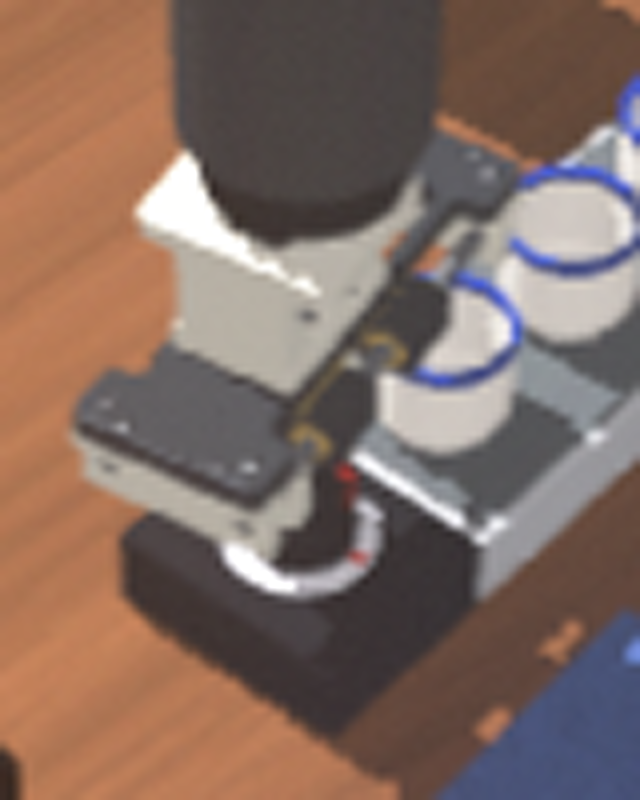

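View pics/w11.png

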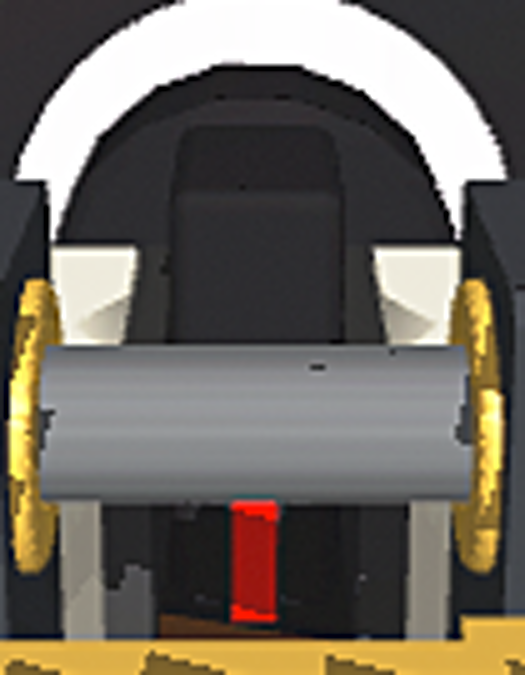

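The knob is seated and hasn't slipped in the grip. The reaction is about 11.5 N above baseline, which means about 7 mm of press. I'll add a little more toward the stop, hold, and do the final checks.

carry_out(
  series=[
    [[1,0,0,0,0,0],[1,0,0,0,0,0],[1,0,0,0,0,0],[1,0,0,0,0,0],[1,0,0,0,0,0]],
  ],
)

```text
clock: 19.23
tool_pos: [0.6664, -0.0973, 0.0738]
orientation: [-31.0, 90.0, -16.5]
force: [-4.3, 1.7, 10.2]
opening: 0.0157
```

Run:
```python
from h import *
o=get_obs();print(o["tool_pos"],o["force"],o["opening"])
s=snapshot("side"); cv2.imwrite("pics/s12.png",s["color"][:,:,::-1])
bluerims(s,[(205,265,242,299),(210,248,240,266),(216,226,244,244),(222,207,248,224)],.095)
w=snapshot("scene"); cv2.imwrite("pics/c12.png",w["color"][:,:,::-1])
bluerims(w,[(336,198,356,212)],.095)
```

```text
[ 0.6663754  -0.09728127  0.0738194 ] [-4.30476498  1.72178502 10.18699878] 0.015719948606395855
rim [0.6429 0.2292] 0.0275 121 143
rim [0.6474 0.1477] 0.0275 112 112
rim [0.6539 0.0682] 0.0275 112 114
rim [ 0.6601 -0.0127] 0.0278 116 118
rim [0.6471 0.1432] 0.0273 76 77
```

View pics/s12.png

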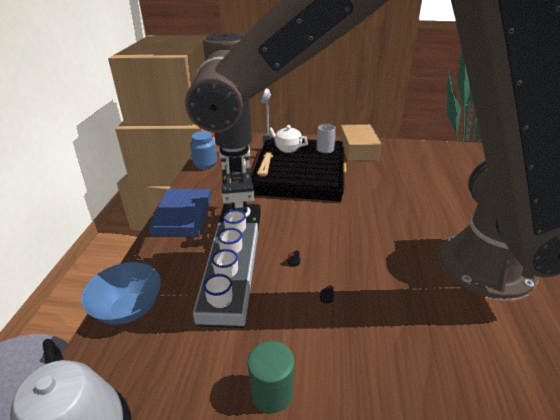

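View pics/c12.png

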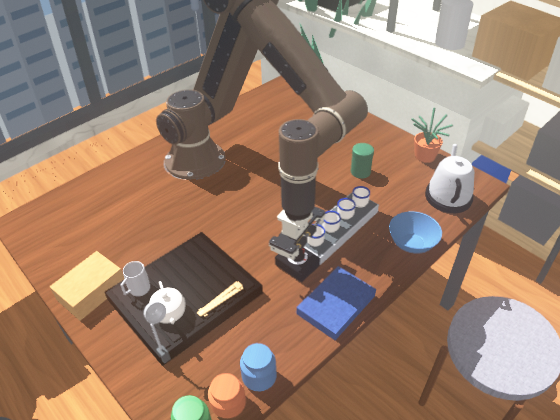

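Run:
```python
from h import *
v=snapshot("wrist");crop(v,235,185,340,320,5,"pics/w13.png")
a=cv2.imread("pics/w11.png",0);b=cv2.imread("pics/w13.png",0)
print(cv2.phaseCorrelate(np.float32(a[60:330,160:350]),np.float32(b[60:330,160:350])),get_obs()["force"])
```

```text
((0.019474786787554876, -0.007809537435804259), 0.8341768229449237) [-3.95702599  0.64175039 10.44360495]
```

View pics/w13.png

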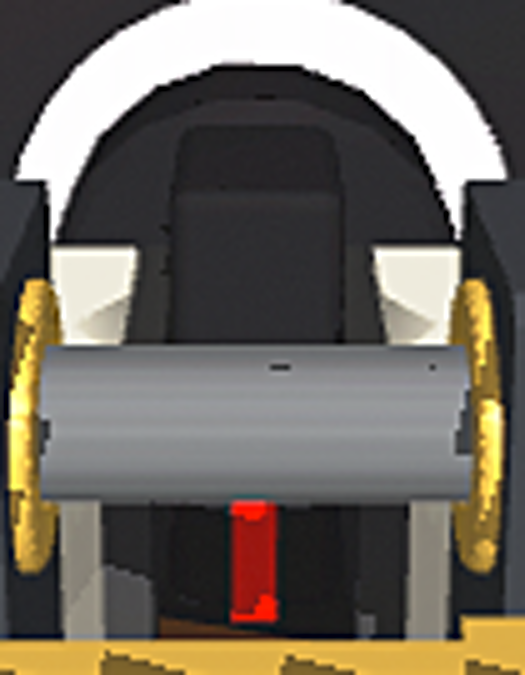

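The wrist view matches the one before the last push, so the knob hasn't slipped in the grip. Handing in.

```bash
python3 -c "
from plant import *
print(close_job())"
```

```text
the job is handed in; nothing more can be done
None
```

The cup is in the empty place and released. The largest knob is home on the shaft, and the gripper is still holding it pressed down. I handed the job in at about 19.5 s; the hand-in gives no verdict.

**Cup:**
- The side view puts its rim at about (0.643, 0.229), against a place centre of about (0.642, 0.227).
- The rims of the other three cups read within about 1 mm of their starting positions in the same view. I saw no movement of the tea things in the last pictures, but did not re-measure them.
- The scene camera gave y values 3–5 mm lower than the side and wrist views for the cups, which were partly hidden from it. I relied on the side and wrist views.

**Knob:**
- Before lowering, the gripper was turned to 14.5°, and the shaft's mark read 14.5–15.6°.
- The knob went over the shaft without resistance and then met the spring. The tool stopped about 8 mm below the home height, with a push of about 11.5 N (12 N is the stop).
- The last 1 mm of press did not raise the force, which I take to be sensor noise; the wrist view showed no slip in the grip.
- A sideways force of about 4 N remains at the wrist, probably from a small offset in the fit. The tool centre is within about 0.5 mm of the shaft axis I measured.

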